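# Hook, draw out and lock a spring rule

## Task

Lift the yellow spring rule off its sloping wooden stand, hook its end behind the front lip of the steel organizer's lowest tray, and draw the case back against the spring along the notched rail. Lower the case's foot into the notch marked by the orange pin, so that the rule stays drawn out and level with its hook caught behind the lip, and let go. Leave the other things on the desk where they are.

Things in the scene. Friction and masses are not known exactly. Their poses are not given: they have to be found in the camera images.
- rule: Loose spring rule, 0.25 kg: yellow case 90 (x) x 30 (y) x 52 mm (z), black trim. Origin: centre of the case's underside; +x out of the nose, where the blade leaves; +z up. Below the origin stands a foot, 6 mm along x, 24 along y, 6 deep. Nothing else is under the case. It starts on the stand, nose up at 30 degrees; grip it across its 30 mm width.
- blade (a joint): How far the blade is drawn out of the case, m: 0 home, 0.075 at its stop. A spring pulls it home with 1.5 N at 0, rising by 0.25 N per 10 mm.
- hook (a point): Middle of the lower edge of the hook plate's inner face (22 mm wide, 3 mm thick, rigid with the 18 mm wide blade): 59 mm + the drawn length ahead of the rule's origin (14 mm ahead of the nose when home), 13 mm below the case's underside. The blade's underside is 7 mm above the case's underside. Axes as the rule's.
- foot (a point): Centre of the foot's bottom face, 6 mm below the rule's origin; axes as the rule's.
- organizer: Fixed steel three-tier organizer, 250 (x) x 220 (y) x 190 mm high. Origin: desk level, below the middle of the outer face of the lowest tray's front lip; +x runs into the organizer. Lip: x 0 to 4 mm, full width, top 32 mm up. Tray floor 6 mm up, empty for 120 mm behind the lip. Upper tiers start 85 and 115 mm behind the lip, 73 and 138 mm up.
- rail: Fixed stop rail before the lip: black base 105 mm (x), y -38 to +62 mm, top 20 mm up; four cross ridges, 7 mm thick, 56 mm wide, tops 28 mm up, at x = -30, -10, 10, 30 mm. Notches between: 13 mm wide, at x = -20, 0, 20. Origin: desk level below the middle notch; +x to the organizer and parallel to its +x. With its foot in a notch the rule rests on the ridge tops, nose to +x.
- pin_orange: Orange disc, 16 mm across, 4 mm thick, fixed on the rail's base 45 mm to +y of the rail's middle line, level with the centre of one of the three notches: it marks the notch to use (drawn each time). Origin: centre of its underside, 20 mm above the desk; axes as the rail's.
- pin_grey1: Grey disc like the orange one, beside another notch.
- pin_grey2: Grey disc like the orange one, beside the third notch.
- stand: Fixed wooden stand, base 105 x 60 mm. Its 46 mm wide top slopes up at 30 degrees towards +x, with a 10 mm deep cross notch that holds the rule's foot at the start. Origin: desk level; the parked rule's origin is 40 mm above it, same heading. Lift the rule square off the slope by 15 mm or more to clear the notch.
- succulent: Green pot with succulent, loose, 90 mm across, about 105 mm high. Origin: centre of its underside. Bystander.
- tape_dispenser: Black tape dispenser, loose, 145 x 50 x 88 mm high. Origin: centre of its underside. Bystander.
- clip_a: Aluminium binder clip, loose, 46 x 32 x 12 mm. Origin: underside of its body. Bystander.
- clip_b: Another such binder clip. Bystander.
- mouse: White computer mouse, loose, 108 x 60 x 32 mm. Origin: centre of its underside. Bystander.

How it is judged:
By the outcome, as a careful person would: the job done as asked, in the order asked, and still so for the second after the job is handed in, with the robot touching nothing.
It also fails if it takes over 45 s, if anything falls off the work surface, if the arm or the gripper's body presses on something with over 40 N, if the wrist force passes 120 N, or if a joint passes its speed limit or range.

## Robot

A 6-joint arm with a two-finger parallel gripper is mounted at the origin on the work surface. World frame = base frame: x ahead of the robot, y to its left, z up, the work surface at z = 0. Lengths are in m, angles in rad, forces in N, time in s.
With the tool pointing down it reaches from about 0.3 to 0.775 m from the base axis. Payload 14.6 kg.
Tool frame: the origin (TCP) lies on the centre line of the jaws, within the pads' length; the fingertips stand 25 mm ahead of it and the grasp point (between the pads) lies 6 mm ahead of it (ctrl.tip_reach is the distance from the TCP to the fingertips, in m); z points along the fingers, y is the line along which they close (so a half turn about z gives the same grasp; the last joint's range is limited). The gripper opens to 94 mm and grips with 3 to 60 N. Pads are 16 mm wide; open, the fingers measure 119 mm over their backs; the gripper's body (75 mm by 177 mm) begins 78 mm behind the grasp point.
Start: joints at [-1.346, 0.3, 1.521, -0, 1.321, -0.067], TCP at [0.158, -0.527, 0.195] pointing down, gripper open.
Joint ranges: [-3.03, 3.03], [-0.79, 2.21], [0.23, 2.52], [-1.04, 4.18], [0, 3.07], [-2.55, 2.55]. Speed limits (rad/s): [2.22, 2.22, 2.57, 3.14, 3.14, 3.14].

## Interface

Orientations are given as [roll, pitch, yaw] about the fixed x, y, z axes, in that order (R = Rz(yaw) Ry(pitch) Rx(roll)).
In Python, from station import ctrl gives the robot as it stands. The module is installed in compiled form; this text tells all that it offers.
- The arm moves only by the tool apply_moves, never from a script. Its argument "deltas" is a list of rows, each a list of 7 numbers: the closure in counts, from 0 (fully open) to 255 (shut), then the shift along the world's x, y, z in cm, then the turn, a rotation vector about the world's x, y, z in rad. In form: [[jaw, tx, ty, tz, ax, ay, az], ...]. A call has 1 to 10 rows; each row shifts and turns the commanded pose from where the row before left it; what a row does not reach is not made up. A row lasts 1/10 s, in which the tool goes at most 50 mm and 8.59 degrees, less where a joint would pass 70% of its speed; a pose out of reach is approached as far as the arm can. A call with a gripper value outside its range is refused whole. The fingers move at their own pace and stop on an object; "grip_force" is the grip in N (left out, the last holds). Time passes only in rows, so rows that do not move let the fingers close. It gives the time, the measured TCP pose, the force, the opening and the grip force at its end, in the units of the state.
- ctrl.get_obs(): the state, without advancing time (a new reading comes with each control period).
- ctrl.camera(name): name is "side" or "top" or "wrist"; returns a dict with "img" (420x560x3 uint8, red, green, blue), "K" (3x3 intrinsics, pixels), "pose" (4x4, takes a point from camera to world coordinates); the wrist camera has in their place "hand_eye" (4x4, takes a point from camera to tool coordinates, whose origin is the TCP and whose axes are the flange's). Camera axes: x right, y up, looking along -z (the intrinsics and any distortion apply to the point x, -y, -z); pixel columns grow to the right and rows downward; lengths in m; the calibration is good to about 2 mm. The wrist camera is an equidistant fisheye: a pixel r from the principal point sees the ray r / f radians off the axis. A picture is of the moment at which its call begins: read the wrist's pose just before it. There is no depth.
- ctrl.hand_in(): hands the job in; it is judged then, once.
The state is a dict: "time_s": time; "qpos": joint angles; "joint_vel": joint speeds; "tau": joint torques, N m; "ee_pos": TCP position; "eef_rot": TCP orientation; "force": force on the tool from outside, world axes, zero at the start; "moment": the same for the moment, N m; "grip_width": finger opening in m; "grip_force": force on a finger pad.
Only numpy, scipy, OpenCV 4.12 (cv2) and the standard library are available. Lean on these libraries where they do the work, as an engineer would, in place of code of your own. Each camera call takes 0.05 s, during which the arm holds its last target. There are 200 camera calls.

## Working session

There is one attempt and no reset: what is moved stays moved. The work goes in short steps, Python scripts to look and compute and a tool call to move; the robot and the scene stay as the last step left them, time stands still between calls to the robot, and variables do not carry over. Pictures are saved under pics/ and viewed, at most 10 in all, crops included, and the job is handed in when it is done.

Besides the shell and the picture viewer there is one more tool, called after "Request:" as name(argument=value, ...) on one line, values as JSON. apply_moves: Moves the arm, as the interface text tells. Its arguments: {"type":"object","properties":{"deltas":{"type":"array"},"grip_force":{"type":"number"}},"required":["deltas"]}

```bash
mkdir -p pics; python3 - <<'E'
from station import ctrl
import cv2,numpy as np,pickle
d={}
o=ctrl.get_obs();print(o['time_s'],o['ee_pos'],o['eef_rot'],o['grip_width'])
for n in ("side","top"):
    c=ctrl.camera(n);d[n]=c;print(n,c['K'].round(1).tolist(),c['pose'].round(3).tolist())
    cv2.imwrite(f'pics/{n}0.png',cv2.cvtColor(c['img'],cv2.COLOR_RGB2BGR))
c=ctrl.camera("wrist");print({k:v for k,v in c.items() if k!='img'})
pickle.dump(d,open('d0.pkl','wb'))
E
```

```text
0.0 [ 0.15814795 -0.52646944  0.19395162] [-3.14036186e+00 -7.31603509e-05  2.91764109e-01] 0.09420646713880956
side [[411.8, 0.0, 272.7], [0.0, 411.8, 210.0], [0.0, 0.0, 1.0]] [[-0.984, 0.111, -0.142, 0.469], [-0.18, -0.613, 0.769, 0.537], [-0.002, 0.782, 0.623, 0.582], [0.0, 0.0, 0.0, 1.0]]
top [[486.7, 0.0, 282.3], [0.0, 486.7, 203.6], [0.0, 0.0, 1.0]] [[-0.016, 0.998, -0.052, 0.499], [-1.0, -0.015, 0.02, -0.107], [0.019, 0.053, 0.998, 1.209], [0.0, 0.0, 0.0, 1.0]]
{'K': array([[325.1922621 ,   0.        , 273.62774139],
       [  0.        , 325.1922621 , 209.95347173],
       [  0.        ,   0.        ,   1.        ]]), 'hand_eye': array([[-6.96419253e-04,  9.65103268e-01,  2.61868663e-01,
         7.80604544e-02],
       [ 9.99999694e-01,  7.65441027e-04, -1.61571821e-04,
         1.10496521e-03],
       [-3.56378511e-04,  2.61868471e-01, -9.65103506e-01,
        -1.90448429e-01],
       [ 0.00000000e+00,  0.00000000e+00,  0.00000000e+00,
         1.00000000e+00]])}
```

View pics/top0.png

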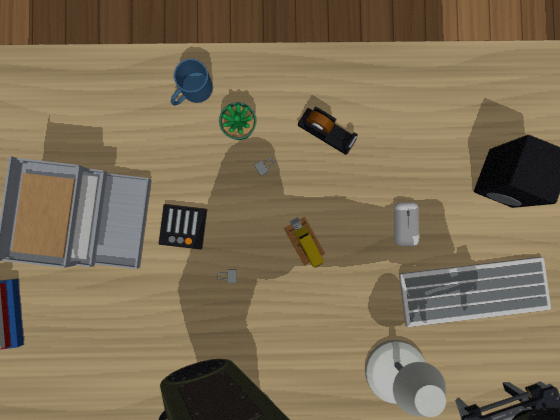

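View pics/side0.png

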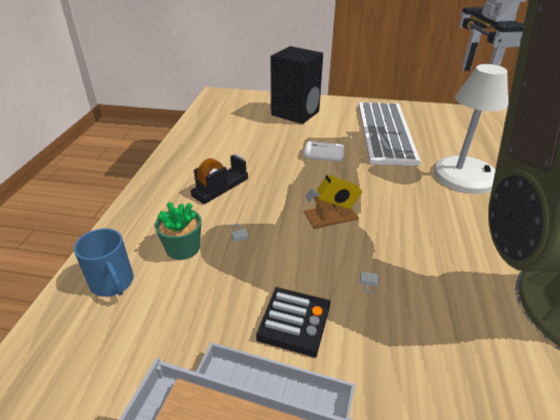

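The top view shows the rule at about (305,243) with its hook at (295,222), the rail at (183,227) with its orange pin at (188,241), and the lip's edge running from (150,178) to (138,268). The orange pin marks the notch farthest from the organizer.

```bash
cat > h.py <<'E'
import numpy as np,cv2
from scipy.spatial.transform import Rotation as R
def ray(c,u,v):
    K=c['K'];d=np.array([(u-K[0,2])/K[0,0],-(v-K[1,2])/K[1,1],-1.])
    return c['pose'][:3,3],c['pose'][:3,:3]@d
def onz(c,u,v,z):
    o,d=ray(c,u,v);return o+d*(z-o[2])/d[2]
def proj(c,p):
    q=c['pose'][:3,:3].T@(np.asarray(p)-c['pose'][:3,3]);K=c['K'];return K[0,0]*q[0]/-q[2]+K[0,2],K[1,1]*-q[1]/-q[2]+K[1,2]
def two(c1,p1,c2,p2):
    o1,d1=ray(c1,*p1);o2,d2=ray(c2,*p2)
    s=np.linalg.lstsq(np.c_[d1,-d2],o2-o1,rcond=None)[0]
    a,b=o1+d1*s[0],o2+d2*s[1];return (a+b)/2,np.linalg.norm(a-b)
def blobs(m,amin=15):
    n,l,s,c=cv2.connectedComponentsWithStats(m.astype(np.uint8)*1)
    return [(s[i,4],c[i].round(1).tolist(),(l==i)) for i in range(1,n) if s[i,4]>=amin]
E
python3 - <<'E'
import pickle;from h import *
d=pickle.load(open('d0.pkl','rb'))
for n in d:
    c=d[n];h=cv2.cvtColor(c['img'],cv2.COLOR_RGB2HSV);H,S,V=h[...,0],h[...,1],h[...,2]
    print(n)
    for a,b,m in blobs((H>21)&(H<32)&(S>200)&(V>70),60):
        pts=np.argwhere(m)[:,::-1].astype(np.float32);print('yel',a,b,cv2.minAreaRect(pts))
    for a,b,m in blobs((H>8)&(H<18)&(S>200)&(V>180),15): print('or',a,b,onz(c,*b,.024).round(4))
    x0,y0,x1,y1=(155,200,210,252) if n=='top' else (255,285,335,355)
    sub=np.zeros(H.shape,bool);sub[y0:y1,x0:x1]=1
    for a,b,m in blobs(sub&(S<60)&(V>150),15):
        r=cv2.minAreaRect(np.argwhere(m)[:,::-1].astype(np.float32))
        bx=cv2.boxPoints(r);print('ridge',a,b,onz(c,*b,.028).round(4),[onz(c,*q,.028)[:2].round(3).tolist() for q in bx])
    for a,b,m in blobs(sub&(S<60)&(V>90)&(V<150),15): print('grey',a,b,onz(c,*b,.024).round(4))
for e in [(150,178),(138,268)]: print('lip',onz(d['top'],*e,.032).round(4))
t=d['top']['img'];s=d['side']['img']
a=cv2.resize(t[205:280,275:345],None,fx=5.5,fy=5.5,interpolation=cv2.INTER_CUBIC)
b=cv2.resize(s[165:235,295:370],None,fx=5.2,fy=5.9,interpolation=cv2.INTER_CUBIC)
b=cv2.resize(b,(390,a.shape[0]))
cv2.imwrite('pics/crop.png',cv2.cvtColor(np.hstack([a,b]),cv2.COLOR_RGB2BGR))
E
```

```text
side
yel 764 [338.1, 191.3] ((338.43438720703125, 192.0836944580078), (41.234840393066406, 25.965166091918945), 19.653823852539062)
or 64 [316.8, 310.3] [0.4757 0.0993 0.024 ]
ridge 128 [292.9, 297.8] [0.5182 0.0835 0.028 ] [[0.547, 0.084], [0.547, 0.075], [0.491, 0.083], [0.492, 0.091]]
ridge 132 [289.3, 306.7] [0.5215 0.1032 0.028 ] [[0.55, 0.103], [0.549, 0.095], [0.494, 0.103], [0.495, 0.111]]
ridge 142 [286.0, 316.1] [0.5239 0.123  0.028 ] [[0.552, 0.124], [0.552, 0.116], [0.496, 0.122], [0.497, 0.13]]
ridge 150 [282.5, 326.0] [0.5265 0.1429 0.028 ] [[0.554, 0.143], [0.554, 0.135], [0.499, 0.142], [0.5, 0.15]]
grey 82 [291.3, 300.6] [0.5204 0.0867 0.024 ]
grey 87 [288.9, 310.0] [0.5215 0.1069 0.024 ]
grey 88 [285.2, 319.4] [0.5246 0.1267 0.024 ]
grey 149 [312.4, 325.0] [0.4798 0.1296 0.024 ]
grey 91 [281.4, 329.2] [0.5276 0.1463 0.024 ]
top
yel 486 [309.1, 246.7] ((308.8585205078125, 246.24530029296875), (41.08538818359375, 13.112358093261719), 60.945396423339844)
ridge 32 [169.2, 220.3] [0.5244 0.1434 0.028 ] [[0.501, 0.148], [0.55, 0.142], [0.549, 0.138], [0.501, 0.145]]
ridge 36 [177.5, 220.9] [0.5226 0.1235 0.028 ] [[0.498, 0.128], [0.549, 0.122], [0.549, 0.118], [0.498, 0.125]]
ridge 35 [185.7, 221.9] [0.5199 0.1038 0.028 ] [[0.496, 0.109], [0.546, 0.102], [0.546, 0.098], [0.495, 0.105]]
ridge 33 [194.0, 223.0] [0.5169 0.0838 0.028 ] [[0.493, 0.089], [0.544, 0.082], [0.543, 0.079], [0.492, 0.085]]
grey 36 [170.0, 221.3] [0.522  0.1424 0.024 ]
grey 30 [178.4, 222.1] [0.5198 0.1221 0.024 ]
grey 28 [186.8, 223.2] [0.5168 0.1018 0.024 ]
grey 20 [195.6, 220.6] [0.5227 0.0805 0.024 ]
grey 29 [171.6, 238.7] [0.4799 0.1387 0.024 ]
grey 28 [179.8, 239.6] [0.4774 0.1189 0.024 ]
lip [0.6272 0.1884 0.032 ]
lip [0.4114 0.2173 0.032 ]
```

View pics/crop.png

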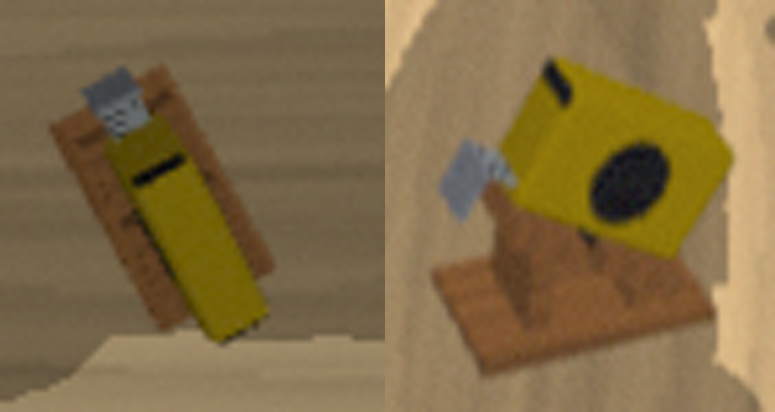

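The crop shows the rule nose-up, heading up and to the left. The stand base's corners are near crop pixels (50,127), (163,65), (273,268) and (165,328). The ridges agree between the two views to within 2 mm.

```bash
python3 - <<'E'
import pickle;from h import *
d=pickle.load(open('d0.pkl','rb'));t=d['top'];s=d['side']
f=lambda x,y:(x/5.5+275,y/5.5+205)
co=[onz(t,*f(*p),.008) for p in [(50,127),(163,65),(273,268),(165,328)]]
fr=(co[0]+co[1])/2;re=(co[2]+co[3])/2;v=fr-re
print('stand',(fr+re)[:2]/2,np.linalg.norm(v),np.linalg.norm(co[0]-co[1]),np.degrees(np.arctan2(v[1],v[0])))
a=np.radians(60.945);u=np.array([np.cos(a),np.sin(a)])
c0=np.array([308.86,246.25]);A=onz(t,*(c0-u*20.5),.0625);B=onz(t,*(c0+u*20.5),.0625)
v=A-B;yaw=np.arctan2(v[1],v[0]);h=np.array([np.cos(yaw),np.sin(yaw),0])
O=(A+B)/2+.013*h;O[2]=.04;print('rule',O,np.degrees(yaw),np.linalg.norm(v))
Rr=R.from_euler('xyz',[0,-np.pi/6,yaw])
for P in ([45,15,52],[45,15,0],[45,-15,52],[-45,-15,0],[-45,15,0],[-45,15,52]):
    print(P,np.round(proj(s,O+Rr.apply(np.array(P)/1e3)),1),np.round(proj(t,O+Rr.apply(np.array(P)/1e3)),1))
E
```

```text
stand [ 0.46918492 -0.18428499] 0.10331532397263334 0.05789386774875934 28.180160696530745
rule [ 0.46907465 -0.18445782  0.04      ] 28.116733714537343 0.09609947783435699
[45, 15, 52] [333.3 180.4] [298.9 240.1]
[45, 15, 0] [319.9 200.4] [292.5 230. ]
[45, -15, 52] [327.3 172.6] [310.5 233.6]
[-45, -15, 0] [345.3 202.2] [318.  251.9]
[-45, 15, 0] [351.3 210.1] [307.3 257.9]
[-45, 15, 52] [364.7 191.4] [314.1 268.8]
```

```bash
cat >> h.py <<'E'
def rule_tool(O,pitch,yaw,up):
    "TCP pose for gripping the rule with TCP 'up' above its underside"
    Rr=R.from_euler('xyz',[0,-pitch,yaw]);return np.asarray(O)+Rr.apply([0,0,up]),Rr*R.from_euler('x',np.pi)
def delta(o,p,Rt):
    return ((p-o['ee_pos'])*100).round(2),(Rt*R.from_euler('xyz',o['eef_rot']).inv()).as_rotvec().round(4)
E
python3 - <<'E'
from h import *;from station import ctrl
print(delta(ctrl.get_obs(),*rule_tool([.469,-.1845,.04],np.pi/6,np.radians(28.1),.136)))
E
```

```text
(array([25.08, 31.  , -3.63]), array([ 0.1991, -0.4851,  0.1938]))
```

Request:
apply_moves(deltas=[[0, 3, 0, 0, 0, 0, 0], [0, 3, 1, 0, 0, 0, 0], [0, 3, 3, 0, 0, 0, 0], [0, 2.5, 3.5, 0, 0.0249, -0.0606, 0.0242], [0, 2.5, 3.5, 0, 0.0249, -0.0606, 0.0242], [0, 2.5, 3.5, 0, 0.0249, -0.0606, 0.0242], [0, 2.5, 3.5, -0.5, 0.0249, -0.0606, 0.0242], [0, 2, 3.5, -0.5, 0.0249, -0.0606, 0.0242], [0, 1.5, 3.5, -1, 0.0249, -0.0606, 0.0242], [0, 1.5, 3.2, -1, 0.0249, -0.0606, 0.0242]])

```text
time_s: 1.15
ee_pos: [0.3987, -0.2432, 0.1644]
eef_rot: [-3.136, -0.461, 0.464]
force: [1.1, -0.4, -0.2]
grip_width: 0.0938
grip_force: 0.0
```

Request:
apply_moves(deltas=[[0, 1.5, 2.8, -0.6, 0.0249, -0.0606, 0.0242], [0, 0, 0, 0, 0, 0, 0], [0, 0, 0, 0, 0, 0, 0]])

```text
time_s: 1.45
ee_pos: [0.4131, -0.217, 0.1587]
eef_rot: [3.141, -0.522, 0.49]
force: [-0.6, -0.0, 0.7]
grip_width: 0.0941
grip_force: 0.0
```

```bash
python3 - <<'E'
from h import *;from station import ctrl
o=ctrl.get_obs();w=ctrl.camera('wrist')
cv2.imwrite('pics/w1.png',cv2.cvtColor(w['img'],cv2.COLOR_RGB2BGR))
print(o['time_s'],o['ee_pos'],o['force'],delta(o,*rule_tool([.469,-.1845,.04],np.pi/6,np.radians(28.1),.136)))
# expected pixels of case corners
Rt=R.from_euler('xyz',o['eef_rot']);HE=w['hand_eye'];K=w['K'];Rr=R.from_euler('xyz',[0,-np.pi/6,np.radians(28.1)])
for P in ([45,15,52],[45,-15,52],[-45,15,52],[-45,-15,52]):
    p=np.array([.469,-.1845,.04])+Rr.apply(np.array(P)/1e3)
    q=HE[:3,:3].T@(Rt.inv().apply(p-o['ee_pos'])-HE[:3,3]);x=np.array([q[0],-q[1],-q[2]])
    th=np.arctan2(np.hypot(x[0],x[1]),x[2]);r=K[0,0]*th/np.hypot(x[0],x[1]);print(P,(K[0,2]+r*x[0]).round(1),(K[1,2]+r*x[1]).round(1))
E
```

```text
1.45 [ 0.41311176 -0.21695766  0.15866061] [-0.59911465 -0.04028267  0.66744901] (array([-0.41,  0.04, -0.09]), array([ 0.0011, -0.001 ,  0.0004]))
[45, 15, 52] 251.1 166.6
[45, -15, 52] 286.7 166.5
[-45, 15, 52] 253.0 264.5
[-45, -15, 52] 285.6 264.5
```

View pics/w1.png

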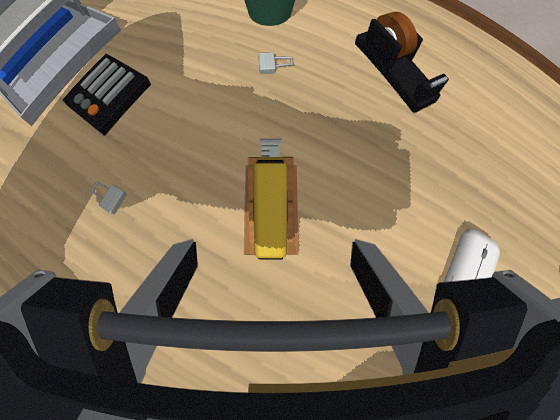

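The case spans x 253–289 and y 160–260 in the wrist view. That is about 2 px to the right and 4 px forward of the prediction, so the pose holds within tolerance. I'll go down, add 2 mm forward and grip.

Request:
apply_moves(deltas=[[0, 1.04, 0.62, -2.16, 0, 0, 0], [0, 1.04, 0.62, -2.16, 0, 0, 0], [0, 1.04, 0.62, -2.16, 0, 0, 0], [0, 1.03, 0.62, -2.17, 0, 0, 0], [0, 0, 0, 0, 0, 0, 0]], grip_force=30)

```text
time_s: 2.0
ee_pos: [0.4544, -0.1916, 0.0702]
eef_rot: [-3.139, -0.522, 0.489]
force: [-0.3, 0.3, -0.2]
grip_width: 0.094
grip_force: 0.0
```

Request:
apply_moves(deltas=[[255, 0, 0, 0, 0, 0, 0], [255, 0, 0, 0, 0, 0, 0], [255, 0, 0, 0, 0, 0, 0], [255, 0, 0, 0, 0, 0, 0], [255, 0, 0, 0, 0, 0, 0], [255, 0, 0, 0, 0, 0, 0], [255, 0, 0, 0, 0, 0, 0], [255, 0, 0, 0, 0, 0, 0]], grip_force=30)

```text
time_s: 2.8
ee_pos: [0.4547, -0.1919, 0.0721]
eef_rot: [3.141, -0.523, 0.49]
force: [0.2, -0.1, -0.1]
grip_width: 0.0336
grip_force: 0.0
```

Request:
apply_moves(deltas=[[255, 0, 0, 0, 0, 0, 0], [255, 0, 0, 0, 0, 0, 0], [255, 0, 0, 0, 0, 0, 0], [255, 0, 0, 0, 0, 0, 0]])

```text
time_s: 3.2
ee_pos: [0.4547, -0.1919, 0.0721]
eef_rot: [3.141, -0.523, 0.49]
force: [-1.0, 0.0, 0.3]
grip_width: 0.0293
grip_force: 30.0
```

Request:
apply_moves(deltas=[[255, -0.44, -0.24, 0.87, 0, 0, 0], [255, -0.66, -0.35, 1.3, 0, 0, 0], [255, -0.88, -0.47, 1.73, 0, 0, 0], [255, -0.88, -0.47, 1.73, 0, 0, 0], [255, -0.5, -0.2, 2.5, 0, 0, 0], [255, 0, 0, 2.5, 0, 0, 0], [255, 0, 0, 0, 0, 0, 0]])

```text
time_s: 3.9
ee_pos: [0.4215, -0.2104, 0.1814]
eef_rot: [3.135, -0.524, 0.492]
force: [0.9, 0.3, -2.1]
grip_width: 0.0294
grip_force: 30.0
```

```bash
python3 - <<'E'
from h import *;from station import ctrl
o=ctrl.get_obs();print(o['ee_pos'],o['grip_width'],o['grip_force'],o['force'],o['qpos'].round(2) if hasattr(o['qpos'],'round') else o['qpos'])
# over a point 10 cm short of the middle notch, high
y=1.438;ax=np.array([np.cos(y),np.sin(y),0])
print(delta(o,*rule_tool(np.array([.5213,.1134,.14])-.06*ax,0,y,.036)))
E
```

```text
[ 0.42148747 -0.2103653   0.18139641] 0.0293791840542791 29.99088406562805 [ 0.91983058  0.31022573 -2.10034967] [-0.84  0.03  1.97  0.58  1.08 -0.02]
(array([ 9.19, 26.43, -0.54]), array([-0.4435,  0.3149,  0.9249]))
```

Request:
apply_moves(deltas=[[255, 0.9, 2.6, 0, -0.0444, 0.0315, 0.0925], [255, 0.9, 2.6, 0, -0.0444, 0.0315, 0.0925], [255, 0.9, 2.6, 0, -0.0444, 0.0315, 0.0925], [255, 0.9, 2.6, 0, -0.0444, 0.0315, 0.0925], [255, 0.9, 2.6, 0, -0.0444, 0.0315, 0.0925], [255, 0.9, 2.6, 0, -0.0444, 0.0315, 0.0925], [255, 0.9, 2.6, 0, -0.0444, 0.0315, 0.0925], [255, 0.9, 2.6, 0, -0.0444, 0.0315, 0.0925], [255, 0.9, 2.6, 0, -0.0444, 0.0315, 0.0925], [255, 1.1, 3, -0.5, -0.0444, 0.0315, 0.0925]])

```text
time_s: 4.9
ee_pos: [0.5132, 0.0556, 0.1728]
eef_rot: [-3.136, 0.004, 1.44]
force: [-0.1, -1.0, -2.0]
grip_width: 0.0292
grip_force: 30.0
```

Request:
apply_moves(deltas=[[255, 0, 0, 0, 0, 0, 0], [255, 0, 0, 0, 0, 0, 0], [255, 0, 0, 0, 0, 0, 0]])

```text
time_s: 5.2
ee_pos: [0.5127, 0.0541, 0.1728]
eef_rot: [-3.136, 0.001, 1.435]
force: [0.6, -0.2, -2.8]
grip_width: 0.0295
grip_force: 30.0
```

```bash
python3 - <<'E'
from h import *;from station import ctrl;import pickle
o=ctrl.get_obs();y=1.438;ax=np.array([np.cos(y),np.sin(y),0])
print(o['ee_pos'],o['eef_rot'],delta(o,*rule_tool(np.array([.5213,.1134,.14])-.06*ax,0,y,.036)))
d={n:ctrl.camera(n) for n in('side','top','wrist')};d['o']=o;pickle.dump(d,open('d1.pkl','wb'))
a=cv2.resize(d['side']['img'][90:340,120:420],None,fx=1.6,fy=1.6,interpolation=cv2.INTER_CUBIC)
b=d['wrist']['img'][0:400,130:450]
cv2.imwrite('pics/c2.png',cv2.cvtColor(np.hstack([a,b]),cv2.COLOR_RGB2BGR))
E
```

```text
[0.51266963 0.05408619 0.17283419] [-3.13629447e+00  1.15956612e-03  1.43506325e+00] (array([ 0.07, -0.02,  0.32]), array([ 0.0004, -0.0054,  0.0029]))
```

View pics/c2.png

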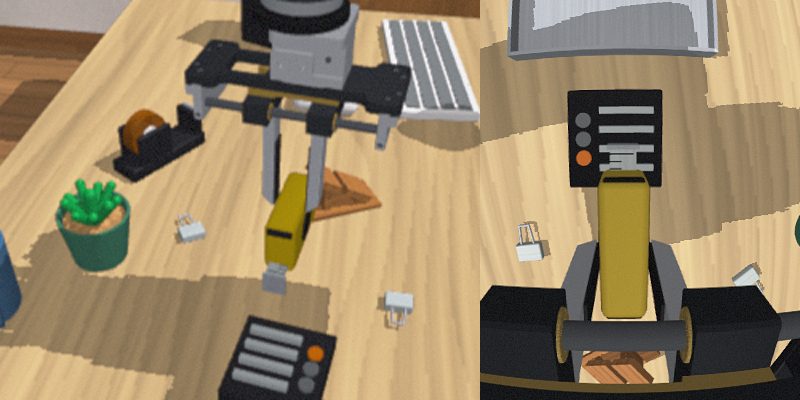

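The rule is level over the near side of the rail in the wrist view: hook at (272,157), ridges at rows 109–168, orange pin at (234,158), lip near row 55. Next I'll measure hook, rail and lip with that one camera.

```bash
cat >> h.py <<'E'
def wz(w,o,u,v,z):
    K=w['K'];a=np.array([u-K[0,2],v-K[1,2]]);r=np.hypot(*a)+1e-9;th=r/K[0,0]
    d=np.array([np.sin(th)*a[0]/r,-np.sin(th)*a[1]/r,-np.cos(th)])
    Rt=R.from_euler('xyz',o['eef_rot']);HE=w['hand_eye']
    c=o['ee_pos']+Rt.apply(HE[:3,3]);D=Rt.apply(HE[:3,:3]@d);return c+D*(z-c[2])/D[2]
def rl(p,y=1.438):  # world -> axes of rail about nominal rail origin
    e=np.asarray(p)[:2]-[.5213,.1134];return np.round(1e3*np.array([e@[np.cos(y),np.sin(y)],e@[-np.sin(y),np.cos(y)]]),1)
E
python3 - <<'E'
import pickle;from h import *
d=pickle.load(open('d1.pkl','rb'));w=d['wrist'];o=d['o'];g=cv2.cvtColor(w['img'],cv2.COLOR_RGB2GRAY)
h=cv2.cvtColor(w['img'],cv2.COLOR_RGB2HSV);H,S,V=[h[...,i] for i in range(3)]
print('tcp',rl(o['ee_pos']))
sub=np.zeros(H.shape,bool);sub[92:185,218:312]=1
for a,b,m in blobs(sub&(H>5)&(H<20)&(S>180)&(V>120),20): print('or',a,b,rl(wz(w,o,*b,.024)))
for a,b,m in blobs(sub&(S<60)&(V>130),30):
    r=cv2.minAreaRect(np.argwhere(m)[:,::-1].astype(np.float32));print('ridge/hook',a,b,r[1],round(r[2],1),rl(wz(w,o,*b,.028)))
for a,b,m in blobs((H>20)&(H<33)&(S>150)&(V>60),500):
    ys,xs=np.where(m);print('yel',a,xs.min(),xs.max(),ys.min(),ys.max())
for u in (240,300): print(u,'lip rows40-66',g[40:66,u].tolist())
print('hook col',g[136:175,264].tolist(),g[136:175,280].tolist())
E
```

```text
tcp [-59.9   0.7]
or 183 [233.4, 157.7] [-19.4  41.3]
ridge/hook 336 [275.6, 109.6] (6.0, 54.0) 90.0 [30.3 -3.1]
ridge/hook 344 [275.0, 128.7] (6.0, 53.0) 90.0 [10.6 -2.5]
ridge/hook 914 [276.1, 156.9] (25.0, 54.0) 90.0 [-18.6  -3.5]
yel 6899 248 299 170 317
240 lip rows40-66 [142, 138, 142, 142, 141, 142, 142, 143, 146, 109, 89, 89, 89, 90, 91, 106, 154, 152, 149, 152, 151, 152, 150, 151, 152, 151]
300 lip rows40-66 [138, 138, 136, 137, 136, 136, 137, 140, 128, 91, 96, 92, 91, 91, 86, 144, 152, 152, 154, 149, 152, 152, 149, 148, 146, 147]
hook col [23, 27, 23, 14, 25, 24, 34, 73, 94, 131, 139, 140, 138, 144, 160, 161, 163, 55, 88, 164, 160, 158, 156, 160, 154, 41, 133, 161, 158, 158, 160, 145, 76, 81, 121, 87, 87, 92, 93] [31, 25, 29, 28, 28, 33, 25, 71, 94, 128, 138, 142, 136, 150, 157, 161, 165, 58, 88, 164, 157, 158, 155, 158, 160, 158, 153, 157, 157, 156, 156, 155, 159, 150, 109, 85, 88, 88, 89]
```

```bash
python3 - <<'E'
import pickle;from h import *
d=pickle.load(open('d1.pkl','rb'));w=d['wrist'];o=d['o'];T=rl(o['ee_pos'])[0];u0=o['ee_pos'][2]-.036
print('lip outer top',rl(wz(w,o,240,49,.032)),rl(wz(w,o,300,48.3,.032)),'bottom',rl(wz(w,o,240,55.2,0)),rl(wz(w,o,300,54.6,0)))
print('hook outer top - tcp',rl(wz(w,o,272,144.7,u0+.0085))-[T,0],'bottom',rl(wz(w,o,272,143,u0-.013))-[T,0])
print('nose top',rl(wz(w,o,273,170,u0+.052))-[T,0],'rear top',rl(wz(w,o,273,317.5,u0+.052))-[T,0])
print('width',rl(wz(w,o,248,240,u0+.052)),rl(wz(w,o,299.5,240,u0+.052)))
# side: hook and corners predicted with rule origin at tcp
s=d['side'];Rr=R.from_euler('z',1.438)
im=s['img'];h=cv2.cvtColor(im,cv2.COLOR_RGB2HSV)
m=(h[...,0]>20)&(h[...,0]<33)&(h[...,1]>150)&(h[...,2]>60)
for a,b,k in blobs(m,200):
    ys,xs=np.where(k);print('side yel',a,xs.min(),xs.max(),ys.min(),ys.max())
O=o['ee_pos']-[0,0,.036]
for P in ([45,15,52],[45,-15,52],[-45,15,52],[45,15,0],[45,-15,0],[-45,15,0],[62,11,-13],[62,-11,-13]): print(P,np.round(proj(s,O+Rr.apply(np.array(P)/1e3)),1))
cv2.imwrite('pics/c3.png',cv2.cvtColor(cv2.resize(im[185:285,260:340],(640,600)[::1] if 0 else (480,600),interpolation=cv2.INTER_CUBIC),cv2.COLOR_RGB2BGR))
E
```

```text
lip outer top [93.9 32.5] [ 94.2 -27.9] bottom [94.1 35.9] [ 94.3 -30.3]
hook outer top - tcp [61.8 -0.5] bottom [61.6 -0.3]
nose top [50.9 -1.4] rear top [-42.5  -1. ]
width [-49.2  13.1] [-49.2 -16.4]
side yel 1056 286 311 198 258
[45, 15, 52] [304.5 235.2]
[45, -15, 52] [284.3 230.9]
[-45, 15, 52] [318.8 198.9]
[45, 15, 0] [302.9 260.9]
[45, -15, 0] [283.8 256.6]
[-45, 15, 0] [316.7 223.9]
[62, 11, -13] [297.1 274.3]
[62, -11, -13] [282.9 271. ]
```

View pics/c3.png

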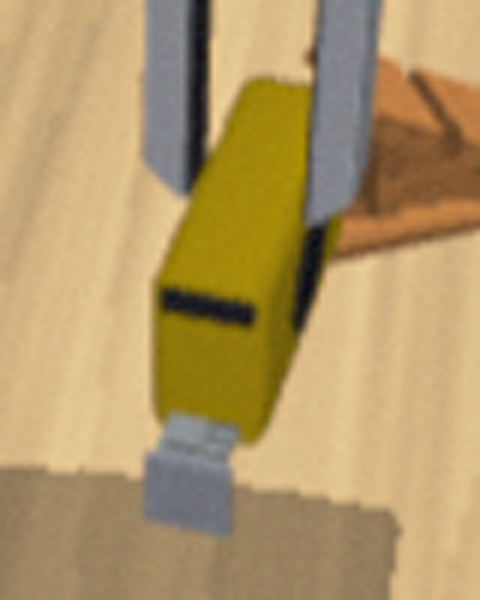

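Both views agree that the rule's origin lies under the TCP, with its underside 36 mm below. The lip's outer face is at rail x = +94 mm, so I'm going over the lip.

Request:
apply_moves(deltas=[[255, 0.25, 1.77, -1.2, 0, -0.005, 0.003], [255, 0.25, 1.77, -1.2, 0, 0, 0], [255, 0.25, 1.77, -1.2, 0, 0, 0], [255, 0.25, 1.77, -1.2, 0, 0, 0], [255, 0.25, 1.77, -1.2, 0, 0, 0], [255, 0.25, 1.77, -1.2, 0, 0, 0], [255, 0, 0, 0, 0, 0, 0], [255, 0, 0, 0, 0, 0, 0]])

```text
time_s: 6.15
ee_pos: [0.5281, 0.1604, 0.1015]
eef_rot: [3.141, 0.001, 1.439]
force: [-0.1, -0.4, -2.1]
grip_width: 0.0296
grip_force: 30.0
```

```bash
python3 - <<'E'
from h import *;from station import ctrl
o=ctrl.get_obs();print(o['time_s'],rl(o['ee_pos']),o['ee_pos'],o['eef_rot'],o['force'])
w=ctrl.camera('wrist');s=ctrl.camera('side')
a=w['img'][60:360,120:420];b=cv2.resize(s['img'][230:420,150:400],(400,300),interpolation=cv2.INTER_CUBIC)
cv2.imwrite('pics/c4.png',cv2.cvtColor(np.hstack([a,b]),cv2.COLOR_RGB2BGR))
E
```

```text
6.15 [47.5 -0.5] [0.52811145 0.16036508 0.10151299] [3.14120347e+00 7.61217101e-04 1.43894916e+00] [-0.06716304 -0.39097803 -2.11238143]
```

View pics/c4.png

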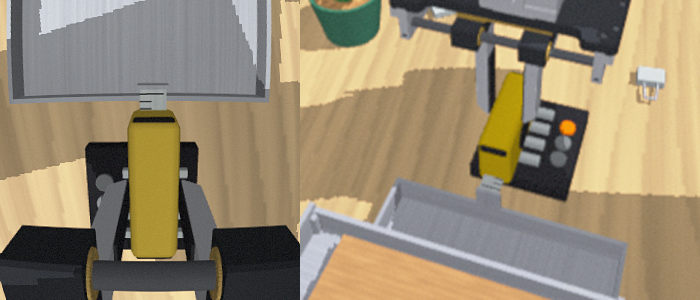

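In the wrist view the hook plate's front edge (crop 153,84) is past the lip (crop row ~97). I'll lower it behind the lip.

Request:
apply_moves(deltas=[[255, 0, 0, -0.7, 0, 0, 0], [255, 0, 0, -0.7, 0, 0, 0], [255, 0, 0, -0.7, 0, 0, 0], [255, 0, 0, -0.75, 0, 0, 0], [255, 0, 0, 0, 0, 0, 0], [255, 0, 0, 0, 0, 0, 0]])

```text
time_s: 6.85
ee_pos: [0.5281, 0.161, 0.0727]
eef_rot: [3.141, 0.001, 1.439]
force: [0.1, -0.4, -3.2]
grip_width: 0.0293
grip_force: 30.0
```

Request:
apply_moves(deltas=[[255, -0.07, -0.5, 0, 0, 0, 0], [255, -0.07, -0.5, 0, 0, 0, 0], [255, -0.07, -0.5, 0, 0, 0, 0], [255, -0.07, -0.5, 0, 0, 0, 0], [255, 0, 0, 0, 0, 0, 0], [255, 0, 0, 0, 0, 0, 0]])

```text
time_s: 7.45
ee_pos: [0.5254, 0.1409, 0.073]
eef_rot: [3.141, 0.0, 1.439]
force: [0.3, 1.7, -4.4]
grip_width: 0.0293
grip_force: 30.0
```

```bash
python3 - <<'E'
from h import *;from station import ctrl
f=[]
for i in range(3):
    w=ctrl.camera('wrist');o=ctrl.get_obs();f.append(o['force'])
o=ctrl.get_obs();s=ctrl.camera('side');print(rl(o['ee_pos']),o['ee_pos'],np.mean(f,0))
a=w['img'][60:360,120:420];b=cv2.resize(s['img'][230:420,150:400],(400,300),interpolation=cv2.INTER_CUBIC)
cv2.imwrite('pics/c5.png',cv2.cvtColor(np.hstack([a,b]),cv2.COLOR_RGB2BGR))
E
```

```text
[28.  -0.4] [0.52537092 0.14110853 0.07286331] [ 0.89405259  1.70440985 -2.64242257]
```

View pics/c5.png

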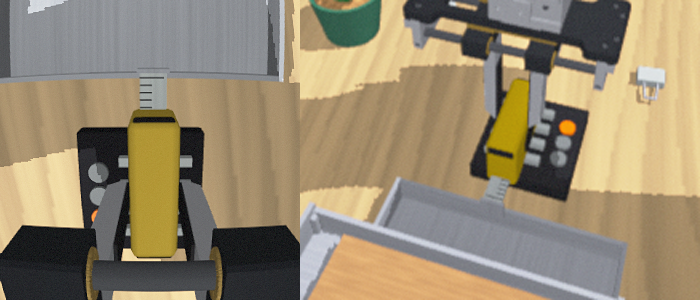

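The blade is drawn out about 10 mm with the hook caught behind the lip, and the wrist reads a pull of about 1.8 N. I'll draw on to the orange notch.

Request:
apply_moves(deltas=[[255, -0.08, -0.6, 0, 0, 0, 0], [255, -0.08, -0.6, 0, 0, 0, 0], [255, -0.08, -0.6, 0, 0, 0, 0], [255, -0.08, -0.6, 0, 0, 0, 0], [255, -0.08, -0.6, 0, 0, 0, 0], [255, -0.08, -0.6, 0, 0, 0, 0], [255, -0.08, -0.6, 0, 0, 0, 0], [255, -0.08, -0.56, 0, 0, 0, 0], [255, 0, 0, 0, 0, 0, 0], [255, 0, 0, 0, 0, 0, 0]])

```text
time_s: 8.65
ee_pos: [0.5189, 0.0933, 0.0729]
eef_rot: [3.141, 0.001, 1.439]
force: [0.7, 3.1, -3.2]
grip_width: 0.0295
grip_force: 30.0
```

```bash
python3 - <<'E'
from h import *;from station import ctrl
o=ctrl.get_obs();w=ctrl.camera('wrist');s=ctrl.camera('side')
print(rl(o['ee_pos']),o['ee_pos'],o['eef_rot'],o['force'])
h=cv2.cvtColor(w['img'],cv2.COLOR_RGB2HSV);H,S,V=[h[...,i] for i in range(3)]
m=(H>20)&(H<33)&(S>150)&(V>60)
for a,b,k in blobs(m,500):
    ys,xs=np.where(k);print('yel',xs.min(),xs.max(),ys.min(),ys.max(), 'was 248 299 170 317')
for a,b,k in blobs((H>5)&(H<16)&(S>200)&(V>150),60): print('or',a,b,rl(wz(w,o,*b,.024)))
c=s['img'][230:420,150:400];h=cv2.cvtColor(s['img'],cv2.COLOR_RGB2HSV)
for a,b,k in blobs((h[...,0]>8)&(h[...,0]<18)&(h[...,1]>200)&(h[...,2]>180),30): print('side or',a,b,rl(onz(s,*b,.024)))
# predicted side-view pixels of case corners vs the picture
Rr=R.from_euler('z',1.438);O=o['ee_pos']-[0,0,.036]
for P in ([45,15,0],[45,-15,0],[45,15,52],[45,-15,52]): print(P,np.round(proj(s,O+Rr.apply(np.array(P)/1e3)),1))
a=w['img'][40:400,120:420];b=cv2.resize(s['img'][240:360,250:375],(400,360),interpolation=cv2.INTER_CUBIC)
cv2.imwrite('pics/c6.png',cv2.cvtColor(np.hstack([a,b]),cv2.COLOR_RGB2BGR))
E
```

```text
[-20.2  -0.3] [0.51894711 0.09330582 0.07287616] [3.14107102e+00 5.72320234e-04 1.43896760e+00] [ 0.74041564  3.08310644 -3.18324672]
yel 247 300 169 317 was 248 299 170 317
side or 42 [316.6, 310.5] [-19.5  43.1]
[45, 15, 0] [293.1 322.6]
[45, -15, 0] [275.1 317.8]
[45, 15, 52] [294.2 301.4]
[45, -15, 52] [275.1 296.6]
```

View pics/c6.png

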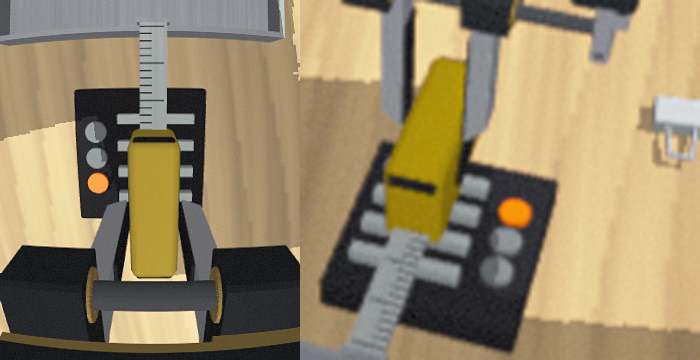

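The hook holds, the case hasn't moved in the hand, and X is –20.2 mm against the pin's –19.5 mm. I'll lower it.

Request:
apply_moves(deltas=[[255, 0, 0, -0.3, 0, 0, 0], [255, 0, 0, -0.3, 0, 0, 0], [255, 0, 0, -0.2, 0, 0, 0], [255, 0, 0, 0, 0, 0, 0], [255, 0, 0, 0, 0, 0, 0]])

```text
time_s: 9.25
ee_pos: [0.5192, 0.0939, 0.0658]
eef_rot: [3.14, -0.0, 1.439]
force: [-3.4, 4.7, 10.5]
grip_width: 0.0295
grip_force: 30.1
```

Request:
apply_moves(deltas=[[255, 0, 0, -0.1, 0, 0, 0], [255, 0, 0, 0, 0, 0, 0], [255, 0, 0, 0, 0, 0, 0]])

```text
time_s: 9.55
ee_pos: [0.5194, 0.0941, 0.0656]
eef_rot: [3.14, -0.001, 1.439]
force: [-7.8, 5.4, 19.6]
grip_width: 0.0295
grip_force: 30.2
```

Request:
apply_moves(deltas=[[255, 0, 0, 0.12, 0, 0, 0], [255, 0, 0, 0, 0, 0, 0], [255, 0, 0, 0, 0, 0, 0]], grip_force=10)

```text
time_s: 9.85
ee_pos: [0.5194, 0.0936, 0.0655]
eef_rot: [3.14, 0.0, 1.439]
force: [-0.2, 3.8, 6.6]
grip_width: 0.03
grip_force: 10.0
```

```bash
python3 - <<'E'
from h import *;from station import ctrl
o=ctrl.get_obs();w=ctrl.camera('wrist');s=ctrl.camera('side');t=ctrl.camera('top')
print(rl(o['ee_pos']),o['ee_pos'],o['eef_rot'],o['force'],o['moment'],o['grip_force'])
b=cv2.resize(s['img'][250:400,240:365],(500,600),interpolation=cv2.INTER_CUBIC)
cv2.imwrite('pics/c7.png',cv2.cvtColor(b,cv2.COLOR_RGB2BGR))
Rr=R.from_euler('z',1.438)
for z in (.028,.034):
  O=np.array([o['ee_pos'][0],o['ee_pos'][1],z])
  for P in ([45,15,0],[45,-15,0],[45,15,52],[45,-15,52]): u,v=proj(s,O+Rr.apply(np.array(P)/1e3));print(z,P,np.round([(u-240)*4,(v-250)*4]))
E
```

```text
[-19.9  -0.7] [0.51936937 0.09358602 0.06553393] [3.13994849e+00 1.57599522e-04 1.43934689e+00] [-0.24468084  3.78638739  6.62635627] [ 0.86480506 -0.03246322  0.01036786] 10.00139370560646
0.028 [45, 15, 0] [211. 304.]
0.028 [45, -15, 0] [139. 285.]
0.028 [45, 15, 52] [215. 221.]
0.028 [45, -15, 52] [139. 202.]
0.034 [45, 15, 0] [211. 295.]
0.034 [45, -15, 0] [139. 276.]
0.034 [45, 15, 52] [215. 211.]
0.034 [45, -15, 52] [139. 192.]
```

View pics/c7.png

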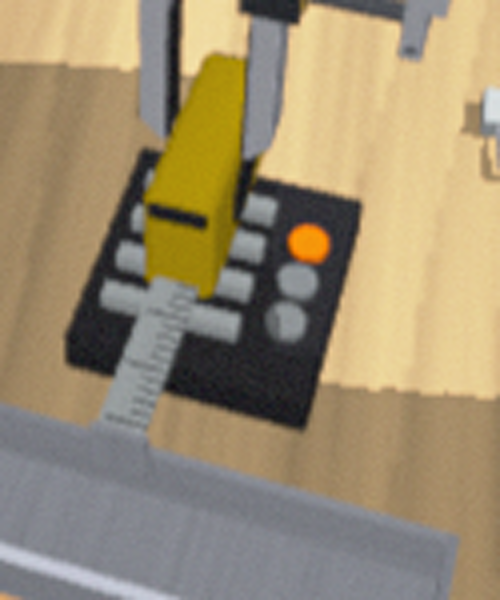

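The case's lower nose corner at crop (212,300) sits on the ridges beside the orange pin. The drawn blade runs level to the lip. I'll open slightly and check numerically.

Request:
apply_moves(deltas=[[158, 0, 0, 0, 0, 0, 0], [158, 0, 0, 0, 0, 0, 0], [158, 0, 0, 0, 0, 0, 0], [158, 0, 0, 0, 0, 0, 0], [158, 0, 0, 0, 0, 0, 0]])

```text
time_s: 10.5
ee_pos: [0.5188, 0.0933, 0.0649]
eef_rot: [3.141, 0.001, 1.439]
force: [-0.0, -0.2, 0.3]
grip_width: 0.0359
grip_force: 0.0
```

```bash
cat > chk.py <<'E'
from h import *;from station import ctrl
o=ctrl.get_obs();print(o['time_s'],rl(o['ee_pos']),o['ee_pos'][2],o['force'],o['grip_width'],o['grip_force'])
for n in('wrist','side','top'):
    c=ctrl.camera(n);h=cv2.cvtColor(c['img'],cv2.COLOR_RGB2HSV);H,S,V=[h[...,i] for i in range(3)]
    for a,b,k in blobs((H>20)&(H<33)&(S>150)&(V>60),100):
        ys,xs=np.where(k);print(n,a,b,xs.min(),xs.max(),ys.min(),ys.max())
        if n=='wrist':
            for z in(.080,.086): print(' z',z,'nose',rl(wz(c,o,273,ys.min(),z)),'rear',rl(wz(c,o,273,ys.max()+.5,z)))
E
python3 chk.py
```

```text
10.5 [-20.3  -0.2] 0.06491414577279717 [-0.03095009 -0.19591249  0.27545322] 0.035933324763057745 0.0
wrist 7031 [273.5, 240.6] 247 300 165 314
 z 0.08 nose [33.3 -2. ] rear [-61.  -2.]
 z 0.086 nose [34.1 -2. ] rear [-57.  -2.]
side 1047 [290.1, 293.5] 276 303 264 324
top 122 [200.3, 223.9] 196 205 218 230
```

The case moved about 3 mm forward and stopped, as expected with its foot seated against the ridge. I'll open wide and retreat straight up.

Request:
apply_moves(deltas=[[60, 0, 0, 0, 0, 0, 0], [60, 0, 0, 0, 0, 0, 0], [60, 0, 0, 0, 0, 0, 0], [60, 0, 0, 0, 0, 0, 0], [60, 0, 0, 1, 0, 0, 0], [60, 0, 0, 2, 0, 0, 0], [60, 0, 0, 3, 0, 0, 0], [60, 0, 0, 3, 0, 0, 0], [60, 0, 0, 3, 0, 0, 0], [60, 0, 0, 0, 0, 0, 0]])

```text
time_s: 11.65
ee_pos: [0.5205, 0.0936, 0.1898]
eef_rot: [3.134, -0.001, 1.439]
force: [-0.5, 0.1, -0.2]
grip_width: 0.0718
grip_force: 0.0
```

Request:
apply_moves(deltas=[[60, 0, -1, 2, 0, 0, 0], [60, 0, -3, 1, 0, 0, 0], [60, 0, -3, 0, 0, 0, 0], [60, 0, -3, 0, 0, 0, 0], [60, 0, 0, 0, 0, 0, 0], [60, 0, 0, 0, 0, 0, 0]])

```text
time_s: 12.25
ee_pos: [0.5188, -0.0068, 0.2149]
eef_rot: [3.141, 0.001, 1.438]
force: [-0.0, 0.7, 0.1]
grip_width: 0.0721
grip_force: 0.0
```

```bash
python3 chk.py; python3 - <<'E'
from h import *;from station import ctrl
s=ctrl.camera('side');h=cv2.cvtColor(s['img'],cv2.COLOR_RGB2HSV)
Rr=R.from_euler('z',1.438);ax=np.array([np.cos(1.438),np.sin(1.438)])
for z in (.028,.034):
  O=np.r_[np.array([.5213,.1134])-.0165*ax,z];q=np.array([proj(s,O+Rr.apply(np.array([x,y,k])/1e3)) for x in(-45,45) for y in(-15,15) for k in(0,52)])
  print(z,'pred bounds',q[:,0].min().round(),q[:,0].max().round(),q[:,1].min().round(),q[:,1].max().round())
E
```

```text
12.25 [-119.5  -13.4] 0.2149290002327204 [-0.03382202  0.72462036  0.05875789] 0.07209055533173676 0.0
wrist 2577 [260.5, 99.0] 246 275 56 142
 z 0.08 nose [ 25.1 -15.2] rear [-62.5 -15.1]
 z 0.086 nose [ 23.8 -15.2] rear [-62.1 -15.1]
side 1144 [291.3, 292.1] 276 307 263 324
0.028 pred bounds 275.0 308.0 262.0 328.0
0.034 pred bounds 275.0 308.0 259.0 326.0
```

```bash
python3 - <<'E'
from h import *;from station import ctrl
s=ctrl.camera('side');h=cv2.cvtColor(s['img'],cv2.COLOR_RGB2HSV)
ax=np.array([np.cos(1.438),np.sin(1.438)])
for y in (0,-20):
  L=[]
  for x in range(35,96,10):
    u,v=proj(s,np.r_[np.array([.5213,.1134])+x/1e3*ax+y/1e3*np.array([-ax[1],ax[0]]),.036]);L.append(h[int(round(v)),int(round(u))].tolist())
  print(y,L)
E
```

```text
0 [[105, 12, 130], [96, 11, 119], [80, 6, 118], [95, 13, 119], [90, 6, 119], [98, 9, 120], [128, 17, 120]]
-20 [[100, 11, 140], [60, 7, 36], [120, 55, 37], [171, 58, 31], [18, 88, 116], [17, 93, 146], [18, 57, 138]]
```

The blade is steel grey all the way from the nose to the lip, so it's still drawn and caught. I'll hand in.

```bash
python3 -c "
from station import ctrl
print(ctrl.hand_in())"
```

```text
the job is handed in; nothing more can be done
None
```

I handed the job in at about 12 s: the rule's foot sits in the orange-pin notch, the blade is drawn out level with its hook behind the lip, and the gripper is clear. The hand-in returned no verdict, and no bystander was touched as far as I could tell.

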